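# Line up the bamboo canisters by size on the display board

### The job

Set the four bamboo canisters out for sale on the display board, one standing upright in the middle of each coaster, in order of size along the row: the smallest at the end where the copper scale dish stands, the largest at the mallet end. Keep the canisters upright, set each one down rather than dropping it, and leave the dish and the mallet where they are.

Things in the scene. Friction and masses are not known exactly. Their poses are not given: they have to be found in the camera images.
- canister1: The smallest of four upright round bamboo canisters, pale bamboo with a slightly darker flat lid fixed flush on top: a closed cylinder 34 mm in diameter and 50 mm tall, 40 to 330 g, standing on the table. Origin at the centre of its underside, z up along its axis; all four start in a shuffled arrangement on the right-hand (-y) side, at least 20 mm apart.
- canister2: The second smallest of four upright round bamboo canisters, pale bamboo with a slightly darker flat lid fixed flush on top: a closed cylinder 42 mm in diameter and 70 mm tall, 40 to 330 g, standing on the table. Origin at the centre of its underside, z up along its axis; all four start in a shuffled arrangement on the right-hand (-y) side, at least 20 mm apart.
- canister3: The second largest of four upright round bamboo canisters, pale bamboo with a slightly darker flat lid fixed flush on top: a closed cylinder 50 mm in diameter and 90 mm tall, 40 to 330 g, standing on the table. Origin at the centre of its underside, z up along its axis; all four start in a shuffled arrangement on the right-hand (-y) side, at least 20 mm apart.
- canister4: The largest of four upright round bamboo canisters, pale bamboo with a slightly darker flat lid fixed flush on top: a closed cylinder 58 mm in diameter and 110 mm tall, 40 to 330 g, standing on the table. Origin at the centre of its underside, z up along its axis; all four start in a shuffled arrangement on the right-hand (-y) side, at least 20 mm apart.
- coaster1: Round bamboo coaster, 76 mm across, 4 mm thick: the row's end at the robot's right (-y end). Fixed on a dark wooden display board (100 x 370 mm, 18 mm thick, fixed on the table). The four coasters look alike, about 90 mm apart in a nearly straight row. Origin: centre of its underside, 18 mm above the table; a canister stands on its top, 4 mm higher. Its y axis runs along the row towards coaster4.
- coaster2: Round bamboo coaster, 76 mm across, 4 mm thick: the second from the robot's right. Fixed on a dark wooden display board (100 x 370 mm, 18 mm thick, fixed on the table). The four coasters look alike, about 90 mm apart in a nearly straight row. Origin: centre of its underside, 18 mm above the table; a canister stands on its top, 4 mm higher. Its y axis runs along the row towards coaster4.
- coaster3: Round bamboo coaster, 76 mm across, 4 mm thick: the third from the robot's right. Fixed on a dark wooden display board (100 x 370 mm, 18 mm thick, fixed on the table). The four coasters look alike, about 90 mm apart in a nearly straight row. Origin: centre of its underside, 18 mm above the table; a canister stands on its top, 4 mm higher. Its y axis runs along the row towards coaster4.
- coaster4: Round bamboo coaster, 76 mm across, 4 mm thick: the row's end at the robot's left (+y end). Fixed on a dark wooden display board (100 x 370 mm, 18 mm thick, fixed on the table). The four coasters look alike, about 90 mm apart in a nearly straight row. Origin: centre of its underside, 18 mm above the table; a canister stands on its top, 4 mm higher. Its y axis runs along the row towards coaster4.
- dish: Shallow copper scale dish, 100 mm across and 20 mm high, with two small dark iron weights lying in it as one piece; about 0.45 kg, standing loose on the table just beyond the board (on the side away from the robot), behind one of the two end coasters (its centre some 105 mm from that coaster's centre). Which end varies. Origin at the centre of its underside.
- mallet: Wooden mallet lying loose on the table behind the other end coaster (its head some 105 mm from it), about 0.4 kg: head block 45 x 85 x 45 mm (along its x, y, z), round handle 22 mm thick and 130 mm long pointing away from the robot (along its +x). Origin at the centre of the head's underside.
Mind the look-alikes: they are no part of the job. What is shaped like the canister1 but pink or purple is not meant. Of the things shaped like the dish, the copper one is meant.

How it is judged:
At the end, for the whole second after the job is handed in: Each canister stands upright (within 0.1 rad) and at rest on its own coaster, its centre within 12 mm of the coaster's centre, sizes growing along the row from the end nearest the dish; dish and mallet are within 30 mm of where they began (((horizontal distance between dish and coaster1 below 0.2 m and horizontal distance between canister1 and coaster1 below 0.012 m and z of canister1 in the frame of coaster1 between 0.001 and 0.008 m and horizontal distance between canister2 and coaster2 below 0.012 m and z of canister2 in the frame of coaster2 between 0.001 and 0.008 m and horizontal distance between canister3 and coaster3 below 0.012 m and z of canister3 in the frame of coaster3 between 0.001 and 0.008 m and horizontal distance between canister4 and coaster4 below 0.012 m and z of canister4 in the frame of coaster4 between 0.001 and 0.008 m) or (horizontal distance between dish and coaster4 below 0.2 m and horizontal distance between canister1 and coaster4 below 0.012 m and z of canister1 in the frame of coaster4 between 0.001 and 0.008 m and horizontal distance between canister2 and coaster3 below 0.012 m and z of canister2 in the frame of coaster3 between 0.001 and 0.008 m and horizontal distance between canister3 and coaster2 below 0.012 m and z of canister3 in the frame of coaster2 between 0.001 and 0.008 m and horizontal distance between canister4 and coaster1 below 0.012 m and z of canister4 in the frame of coaster1 between 0.001 and 0.008 m)) and angle between each of canister1, canister2, canister3, canister4's own z axis and vertical below 0.1 rad and linear speed of each of canister1, canister2, canister3, canister4 below 0.02 m/s and angular speed of each of canister1, canister2, canister3, canister4 below 0.2 rad/s and distance of each of dish, mallet from where it was at the start of the episode below 0.03 m); the robot touches nothing.
It fails at once if a canister is tipped by more than 0.6 rad (angle between any of canister1, canister2, canister3, canister4's own z axis and vertical above 0.6 rad).
It fails at once if a canister is dropped (falls faster than 0.6 m/s out of the fingers, a fall of about 18 mm) ((linear speed of canister1 above 0.6 m/s and contact force between the fingers and canister1 below 0.05 N) or (linear speed of canister2 above 0.6 m/s and contact force between the fingers and canister2 below 0.05 N) or (linear speed of canister3 above 0.6 m/s and contact force between the fingers and canister3 below 0.05 N) or (linear speed of canister4 above 0.6 m/s and contact force between the fingers and canister4 below 0.05 N)).
It fails at once if the dish or the mallet is pushed more than 30 mm from its place (distance of any of dish, mallet from where it was at the start of the episode above 0.03 m).
It also fails if it takes over 104 s, if anything falls off the work surface, if the arm or the gripper's body presses on something with over 40 N, if the wrist force passes 120 N, or if a joint passes its speed limit or range.

### The arm

A 6-joint arm with a two-finger parallel gripper is mounted at the origin on the work surface. World frame = base frame: x ahead of the robot, y to its left, z up, the work surface at z = 0. Lengths are in m, angles in rad, forces in N, time in s.
With the tool pointing down it reaches from about 0.275 to 0.725 m from the base axis. Payload 15.9 kg.
Tool frame: the origin (TCP) lies between the finger pads; the fingertips stand 8 mm ahead of it and the grasp point (between the pads) lies 11 mm behind it; z points along the fingers, y is the direction in which the jaws open and shut (so a half turn about z gives the same grasp; the last joint's range is limited). The gripper opens to 85 mm and grips with 20 to 120 N. Pads are 22 mm wide; open, the fingers measure 114 mm over their backs; the gripper's body (76 mm by 85 mm) begins 54 mm behind the grasp point. The pads swing forward as they close: fully open they stand 13 mm farther back than shut.
Start: joints at [1.198, 0.213, -0.034, 1.323, 0, 1.571], TCP at [0.182, 0.466, 0.239] pointing down, gripper open.
Joint ranges: [-2.98, 2.98], [-0.74, 1.72], [-1.14, 1.35], [-2.1, 2.04], [-1.57, 1.44], [-3.14, 3.14]. Speed limits (rad/s): [1.89, 1.89, 2.39, 2.57, 3.14, 3.14].

### API

Orientations are given as a unit quaternion [w, x, y, z].
In Python, from rig import arm, imaging, models gives the robot as it stands. The module is installed in compiled form; this text tells all that it offers.
- The arm moves only by the shell command python3 -m creep 'ROWS' [OPENING] [FORCE]. ROWS is JSON, a list of rows, each an object with "offset": the shift along the tool's x, y, z in cm, a list of three; "twist": the turn, a rotation vector about the tool's x, y, z in degrees, a list of three. In form: [{"offset": [dx, dy, dz], "twist": [wx, wy, wz]}, ...]. A call has 1 to 12 rows; each row is the pose to reach, as a shift and turn from the pose measured when the call began, along the tool's axes at that moment; what a row does not reach only later rows make up. A row lasts 1/10 s, in which the tool goes at most 50 mm and 8.59 degrees, less where a joint would pass 70% of its speed; a pose out of reach is approached as far as the arm can. A call with a gripper value outside its range is refused whole. OPENING is the opening, from 0 (shut) to 1 (fully open), set as the call begins (- or left out, the last holds). The fingers move at their own pace and stop on an object; FORCE is the grip in N (left out, the last holds). Time passes only in rows, so rows that repeat a pose let the fingers close. It gives the time, the measured TCP pose, the force and the opening at its end, in the units of the state.
- arm.sense(): the state, without advancing time (a new reading comes with each control period).
- imaging.capture(name): name is "scene" or "top"; returns the picture (400x640x3 uint8, red, green, blue); there is no depth.
- imaging.calibration(name): a dict with "camera_matrix" (3x3 intrinsics, pixels), "D" ([k1, k2, p1, p2, k3] as OpenCV has them; the pictures are not rectified), "world_from_camera" (4x4, takes a point from camera to world coordinates). Camera axes: x right, y up, looking along -z (the intrinsics and any distortion apply to the point x, -y, -z); pixel columns grow to the right and rows downward; lengths in m; the calibration is good to about 2 mm. A picture is of the moment at which its call begins. calibration takes no time and is no camera call.
- arm.sign_off(): hands the job in, once; it reports no verdict.
Trained networks look in the newest picture that a camera, given by its name, has taken for a name from the list of things; names that differ only in an ending like _2 or _b are one class to them, and where a whole thing is asked for, a point or a joint stands for the part that bears it (a point fixed in the world has none). Each returns a list of dicts, best first, with "score" (0 to 1); they miss things now and then, are a little off and sometimes report something else, mostly with a low value. They report only what shows in the picture. A call takes as long as a camera call. They do not tell look-alikes from the thing itself.
- models.regions_of(camera, label): "region" (400x640 bool, what is visible of it) and "extent" ([left, top, width, height] in pixels, round what is visible of it).
The state is a dict: "time": time; "joint_pos": joint angles; "dq": joint speeds; "joint_torque": joint torques, N m; "tcp_pos": TCP position; "tool_rot": TCP orientation; "wrist_force": force on the tool from outside, world axes, zero at the start; "torque": the same for the moment, N m; "width": opening from 0.0 (shut) to 1.0 (fully open).
Only numpy, scipy, OpenCV 4.12 (cv2) and the standard library are available. Lean on these libraries where they do the work, as an engineer would, in place of code of your own. Each camera call takes 0.05 s, during which the arm holds its last target.

## Working session

There is one attempt and no reset: what is moved stays moved. The work goes in short steps, Python scripts to look and compute and a shell command to move; the robot and the scene stay as the last step left them, time stands still between calls to the robot, and variables do not carry over. Pictures are saved under pics/ and viewed, and the job is handed in when it is done.

```bash
mkdir -p pics; ls
python3 - <<'E'
from rig import arm, imaging, models
import cv2,numpy as np
print(arm.sense())
for n in("scene","top"):
    im=imaging.capture(n); cv2.imwrite(f"pics/{n}0.png",im[:,:,::-1])
    c=imaging.calibration(n); print(n,{k:np.round(v,4).tolist() for k,v in c.items()})
E
```

```text
pics
{'time': 0.0, 'joint_pos': array([ 1.19797608e+00,  2.13352143e-01, -3.50300543e-02,  1.32352411e+00,
       -6.47178856e-07,  1.57078654e+00]), 'dq': array([ 0.00027717,  0.00039181, -0.00263472,  0.00040386,  0.00125742,
        0.00078429]), 'joint_torque': array([ 2.34819645e-04, -6.86163497e+01,  4.87121058e+01,  1.76168588e-02,
        8.60687419e-05,  1.39563565e-05]), 'tcp_pos': array([0.18200189, 0.46534504, 0.2388297 ]), 'tool_rot': array([-1.02541968e-04,  1.85327574e-01,  9.82676642e-01, -5.45432896e-04]), 'wrist_force': array([ 0.41361235, -0.19530266,  1.12990828]), 'torque': array([ 0.0079908 ,  0.03725066, -0.0122857 ]), 'width': 0.9988541675779639}
scene {'camera_matrix': [[453.7951, 0.0, 317.7164], [0.0, 453.7951, 195.7399], [0.0, 0.0, 1.0]], 'D': [0.0076, 0.0, 0.0, 0.0, 0.0], 'world_from_camera': [[0.7633, -0.4001, 0.5072, 1.2209], [0.646, 0.4824, -0.5916, -0.7415], [-0.008, 0.7792, 0.6267, 0.8979], [0.0, 0.0, 0.0, 1.0]]}
top {'camera_matrix': [[421.5024, 0.0, 312.161], [0.0, 421.5024, 191.46], [0.0, 0.0, 1.0]], 'D': [-0.0049, 0.0, 0.0, 0.0, 0.0], 'world_from_camera': [[-0.002, 0.9945, -0.1047, 0.4076], [-1.0, -0.0026, -0.0058, 0.0485], [-0.0061, 0.1047, 0.9945, 1.3525], [0.0, 0.0, 0.0, 1.0]]}
```

View pics/top0.png

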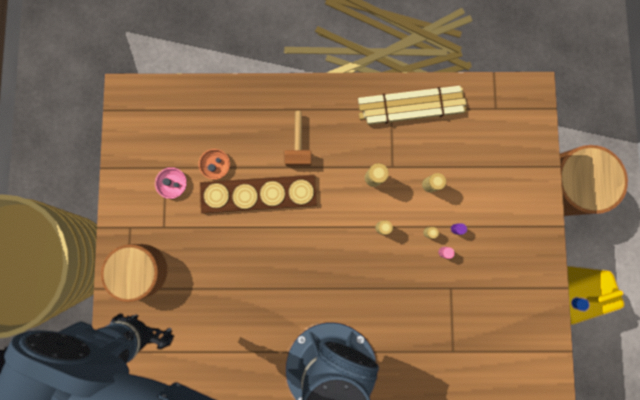

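View pics/scene0.png

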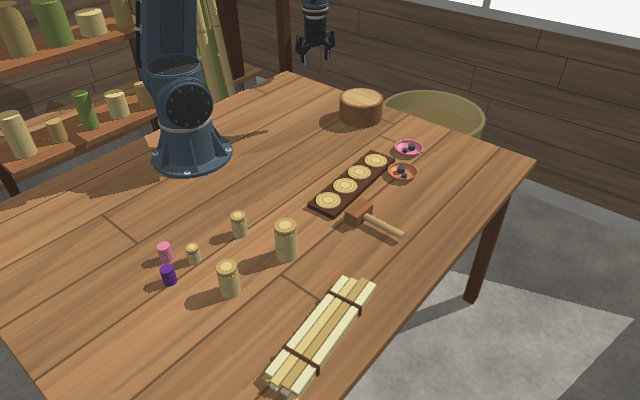

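The copper dish is at top pixel (214,164), behind the left (+y) end at coaster4, and the pink dish at (172,183) is a look-alike. The mallet at (298,155) is behind coaster1. So canister1→coaster4, 2→3, 3→2 and 4→1. The pale canisters in the top view are at (377,174), (435,182), (385,228) and (432,233). The purple one (459,229) and the pink one (448,253) are look-alikes.

```bash
cat > h.py <<'E'
from rig import arm, imaging, models
import cv2,numpy as np
from scipy.optimize import minimize
from scipy.spatial.transform import Rotation as R
C={n:imaging.calibration(n) for n in("scene","top")}
def proj(n,P):
    c=C[n];T=np.linalg.inv(c["world_from_camera"]);P=np.atleast_2d(P)
    q=P@T[:3,:3].T+T[:3,3]; q=q*[1,-1,-1]
    return cv2.projectPoints(q,np.zeros(3),np.zeros(3),c["camera_matrix"],np.array(c["D"],float))[0].reshape(-1,2)
def unproj(n,uv,z):
    c=C[n];u=cv2.undistortPoints(np.array([[uv]],float),c["camera_matrix"],np.array(c["D"],float)).ravel()
    W=np.array(c["world_from_camera"]);d=W[:3,:3]@np.array([u[0],-u[1],-1]);o=W[:3,3]
    return o+d*(z-o[2])/d[2]
t=np.linspace(0,2*np.pi,49)[:-1]
def cyl(x,y,z,r,h):
    a=np.c_[x+r*np.cos(t),y+r*np.sin(t),0*t+z];b=a.copy();b[:,2]+=h
    return np.r_[a,b]
def sil(n,*a):
    S=16
    hull=cv2.convexHull((proj(n,cyl(*a))).astype(np.float32))
    m=np.zeros((400,640),np.uint8);cv2.fillConvexPoly(m,np.round(hull*S).astype(np.int32),255,cv2.LINE_AA,4)
    return m/255.
def fit(regs,x,y,z,r,h):
    # regs dict cam->mask; match centroid of silhouette
    def res(p):
        o=[]
        for n,m in regs.items():
            s=sil(n,p[0],p[1],z,r,h);Y,X=np.mgrid[:400,:640]
            o+=[(X*s).sum()/s.sum()-X[m].mean(),(Y*s).sum()/s.sum()-Y[m].mean()]
        return np.array(o)
    from scipy.optimize import least_squares
    q=least_squares(res,[x,y],diff_step=0.01,x_scale=0.05)
    iou=[np.minimum(sil(n,*q.x,z,r,h),m).sum()/np.maximum(sil(n,*q.x,z,r,h),m).sum() for n,m in regs.items()]
    return q.x,res(q.x),iou
def tool():
    s=arm.sense();q=s["tool_rot"];return s,R.from_quat([q[1],q[2],q[3],q[0]])
def go(p,yaw=None):
    """offset cm in tool axes and twist to get tool to p, pointing down with yaw: tool y-axis world angle"""
    s,r=tool();d=r.inv().apply(np.array(p)-s["tcp_pos"])*100
    w=None
    if yaw is not None:
        best=None
        for a in(yaw,yaw+np.pi):
            y=np.array([np.cos(a),np.sin(a),0]);z=np.array([0,0,-1.]);x=np.cross(y,z)
            w_=(r.inv()*R.from_matrix(np.c_[x,y,z])).as_rotvec(degrees=True)
            if best is None or np.linalg.norm(w_)<np.linalg.norm(best):best=w_
        w=np.round(best,1)
    print("t",round(s["time"],2),"tcp",np.round(s["tcp_pos"],4),"q",np.round(s["joint_pos"],2),"w",round(s["width"],3),"F",np.round(s["wrist_force"],1),"OFFSET",np.round(d,2),"TWIST",w)
E
python3 - <<'E'
from h import *
for n in("top","scene"):
    imaging.capture(n)
    for l in ["canister1","canister2","canister3","canister4","coaster1","dish","mallet"]:
        for d in models.regions_of(n,l): print(n,l,round(d["score"],2),d["extent"])
E
```

```text
top canister1 0.75 [376.9, 219.9, 14.6, 16.7]
top canister1 0.75 [425.9, 172.2, 21.0, 22.6]
top canister1 0.65 [367.3, 161.9, 21.3, 28.7]
top canister1 0.61 [452.5, 221.9, 14.0, 11.8]
top canister1 0.56 [439.7, 244.8, 15.7, 14.6]
top canister2 0.75 [376.9, 219.9, 14.6, 16.7]
top canister2 0.75 [425.9, 172.2, 21.0, 22.6]
top canister2 0.65 [367.3, 161.9, 21.3, 28.7]
top canister2 0.61 [452.5, 221.9, 14.0, 11.8]
top canister2 0.56 [439.7, 244.8, 15.7, 14.6]
top canister3 0.75 [376.9, 219.9, 14.6, 16.7]
top canister3 0.75 [425.9, 172.2, 21.0, 22.6]
top canister3 0.65 [367.3, 161.9, 21.3, 28.7]
top canister3 0.61 [452.5, 221.9, 14.0, 11.8]
top canister3 0.56 [439.7, 244.8, 15.7, 14.6]
top canister4 0.75 [376.9, 219.9, 14.6, 16.7]
top canister4 0.75 [425.9, 172.2, 21.0, 22.6]
top canister4 0.65 [367.3, 161.9, 21.3, 28.7]
top canister4 0.61 [452.5, 221.9, 14.0, 11.8]
top canister4 0.56 [439.7, 244.8, 15.7, 14.6]
top coaster1 0.83 [263.4, 180.0, 22.7, 22.6]
top coaster1 0.71 [232.7, 186.3, 22.6, 20.5]
top coaster1 0.7 [204.8, 182.5, 26.3, 23.5]
top coaster1 0.66 [290.3, 179.9, 25.2, 25.6]
t
[... 937 characters left out ...]
ene canister3 0.66 [184.1, 239.4, 12.6, 25.4]
scene canister3 0.59 [272.1, 220.5, 26.4, 42.8]
scene canister4 0.94 [228.5, 207.4, 20.5, 31.2]
scene canister4 0.78 [218.5, 258.3, 20.1, 42.3]
scene canister4 0.75 [158.8, 260.4, 19.8, 25.4]
scene canister4 0.71 [155.1, 238.9, 16.8, 25.8]
scene canister4 0.66 [184.1, 239.4, 12.6, 25.4]
scene canister4 0.59 [272.1, 220.5, 26.4, 42.8]
scene coaster1 0.81 [315.6, 192.1, 27.4, 15.3]
scene coaster1 0.64 [348.1, 166.3, 19.0, 13.7]
scene coaster1 0.61 [366.2, 154.2, 19.8, 13.8]
scene coaster1 0.49 [333.7, 180.8, 24.0, 11.4]
scene dish 0.87 [399.2, 137.3, 22.0, 19.7]
scene dish 0.83 [388.1, 163.7, 30.0, 19.8]
scene mallet 0.56 [343.1, 199.1, 59.5, 41.4]
```

Run:
```python
from h import *
a=cv2.imread("pics/top0.png");b=cv2.imread("pics/scene0.png")
A=cv2.resize(a[145:270,190:480],None,fx=2.7,fy=2.7,interpolation=cv2.INTER_CUBIC)
cv2.imwrite("pics/topz.png",A)
B=cv2.resize(b[130:310,140:440],None,fx=2.6,fy=2.6,interpolation=cv2.INTER_CUBIC)
cv2.imwrite("pics/scz.png",B)
hsv=cv2.cvtColor(a,cv2.COLOR_BGR2HSV)
for p in[(377,174),(378,182),(435,182),(385,228),(432,233),(400,200),(410,240),(301,191),(390,186),(260,178)]:print(p,hsv[p[1],p[0]])
hsv=cv2.cvtColor(b,cv2.COLOR_BGR2HSV)
for p in[(286,225),(286,245),(228,285),(239,228),(193,256),(210,230),(300,250),(345,185)]:print(p,hsv[p[1],p[0]])
```

```text
(377, 174) [ 23 105 233]
(378, 182) [ 21 132 159]
(435, 182) [ 24 105 233]
(385, 228) [ 25 100 237]
(432, 233) [ 24 100 237]
(400, 200) [ 15 146 147]
(410, 240) [ 14 144 170]
(301, 191) [ 24 102 235]
(390, 186) [ 15 141 112]
(260, 178) [ 13 155 125]
(286, 225) [ 23  94 222]
(286, 245) [ 23  91 112]
(228, 285) [ 23  92 111]
(239, 228) [ 23  88 110]
(193, 256) [ 23  90 110]
(210, 230) [ 14 123 168]
(300, 250) [ 15 123 178]
(345, 185) [ 23  94 222]
```

View pics/topz.png

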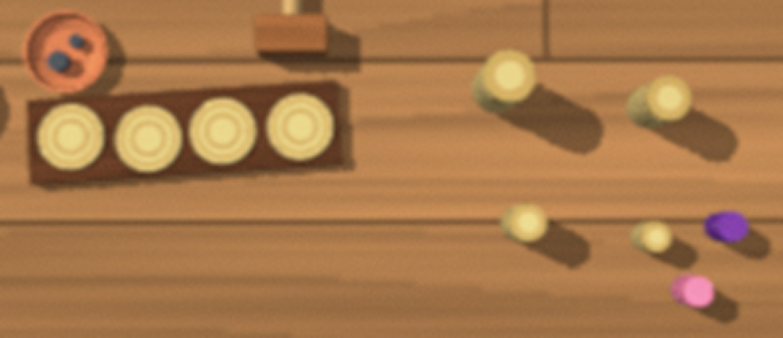

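View pics/scz.png

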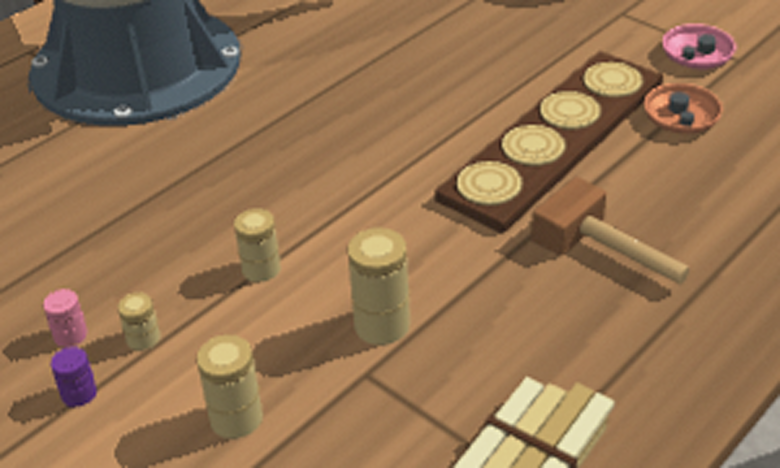

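The crops confirm the copper dish at the left end and the order of sizes. In the top view c4 is at (377,174), c3 at (435,182), c2 at (385,228) and c1 at (432,233); the pink and purple cylinders are not meant. I'll now fit positions from hue masks inside the network boxes.

```bash
cat > loc.py <<'E'
from h import *
import sys
def mask(im,c,rad):
    h=cv2.cvtColor(im[:,:,::-1].copy(),cv2.COLOR_BGR2HSV)
    m=((h[...,0]>=19)&(h[...,0]<=32)&(h[...,1]>60)).astype(np.uint8)
    n,l,st,ce=cv2.connectedComponentsWithStats(m,connectivity=4)
    b=min((i for i in range(1,n) if st[i,4]>25),key=lambda i:np.hypot(*(ce[i]-c)))
    return l==b
S={1:(.017,.05),2:(.021,.07),3:(.025,.09),4:(.029,.11)}
E
python3 - <<'E'
from loc import *
top=imaging.capture("top");sc=imaging.capture("scene")
def f(name,pt,ps,z,r,h):
    mt,ms=mask(top,pt,0),mask(sc,ps,0)
    g=unproj("top",pt,z+h)[:2]
    for regs in({"top":mt},{"scene":ms},{"top":mt,"scene":ms}):
        p,res,iou=fit(regs,*g,z,r,h);print(name,list(regs),np.round(p,4),"res",np.round(res,2),"iou",np.round(iou,2))
P={4:((377,174),(286,241)),3:((435,182),(229,279)),2:((385,228),(239,224)),1:((432,233),(193,254))}
for k in P:f(f"can{k}",*P[k],0,*S[k])
K={4:((216,196),(376,160)),3:((245,196),(359,172)),2:((273,193),(345,185)),1:((301,191),(328,200))}
for k in K:f(f"coaster{k}",*K[k],.018,.038,.004)
for n,z in(("dish",(214,164)),("mallet",(298,158))):print(n,unproj("top",z,.02))
E
```

```text
can4 ['top'] [ 0.5952 -0.1415] res [0. 0.] iou [0.86]
can4 ['scene'] [ 0.5937 -0.1425] res [-0.01 -0.  ] iou [0.9]
can4 ['top', 'scene'] [ 0.5943 -0.142 ] res [0.17 0.27 0.27 0.01] iou [0.86 0.9 ]
can3 ['top'] [ 0.5719 -0.3226] res [-0. -0.] iou [0.83]
can3 ['scene'] [ 0.5711 -0.3232] res [ 0. -0.] iou [0.89]
can3 ['top', 'scene'] [ 0.5715 -0.323 ] res [0.16 0.12 0.18 0.01] iou [0.83 0.89]
can2 ['top'] [ 0.4333 -0.1658] res [ 0. -0.] iou [0.82]
can2 ['scene'] [ 0.4332 -0.1664] res [0. 0.] iou [0.85]
can2 ['top', 'scene'] [ 0.4332 -0.1661] res [ 0.1   0.04  0.08 -0.05] iou [0.83 0.85]
can1 ['top'] [ 0.4183 -0.3147] res [-0. -0.] iou [0.82]
can1 ['scene'] [ 0.4173 -0.3154] res [-0.  0.] iou [0.84]
can1 ['top', 'scene'] [ 0.4178 -0.3151] res [0.15 0.17 0.18 0.02] iou [0.81 0.83]
coaster4 ['top'] [0.5364 0.3621] res [0. 0.] iou [0.94]
coaster4 ['scene'] [0.5355 0.3609] res [ 0.01 -0.01] iou [0.85]
coaster4 ['top', 'scene'] [0.5359 0.3617] res [ 0.14  0.17  0.25 -0.05] iou [0.94 0.85]
coaster3 ['top'] [0.534  0.2707] res [-0. -0.] iou [0.94]
coaster3 ['scene'] [0.5331 0.2701] res [ 0. -0.] iou [0.87]
coaster3 ['top', 'scene'] [0.5335 0.2704] res [ 0.1   0.13  0.16 -0.  ] iou [0.94 0.87]
coaster2 ['top'] [0.543  0.1837] res [ 0. -0.] iou [0.95]
coaster2 ['scene'] [0.5417 0.1823] res [-0. -0.] iou [0.88]
coaster2 ['top', 'scene'] [0.5423 0.1831] res [ 0.19  0.2   0.25 -0.04] iou [0.94 0.88]
coaster1 ['top'] [0.5477 0.092 ] res [-0. -0.] iou [0.94]
coaster1 ['scene'] [0.5466 0.0913] res [ 0. -0.] iou [0.88]
coaster1 ['top', 'scene'] [0.5472 0.0916] res [0.13 0.18 0.21 0.01] iou [0.94 0.88]
dish [0.63726977 0.37087146 0.02      ]
mallet [0.65590551 0.10150129 0.02      ]
```

Run:
```python
from h import *
go([.42,.05,.22],0)
```

```text
t 1.0 tcp [0.1821 0.4656 0.2393] q [ 1.2   0.21 -0.03  1.32  0.    1.57] w 0.999 F [ 0.5 -0.1  0.3] OFFSET [-37.29 -30.04   1.93] TWIST [-0.  -0.  68.6]
```

```bash
python3 -m creep '[{"offset":[-37.3,-30.0,1.9],"twist":[0,0,68.6]},{"offset":[-37.3,-30.0,1.9],"twist":[0,0,68.6]},{"offset":[-37.3,-30.0,1.9],"twist":[0,0,68.6]},{"offset":[-37.3,-30.0,1.9],"twist":[0,0,68.6]},{"offset":[-37.3,-30.0,1.9],"twist":[0,0,68.6]},{"offset":[-37.3,-30.0,1.9],"twist":[0,0,68.6]},{"offset":[-37.3,-30.0,1.9],"twist":[0,0,68.6]},{"offset":[-37.3,-30.0,1.9],"twist":[0,0,68.6]},{"offset":[-37.3,-30.0,1.9],"twist":[0,0,68.6]},{"offset":[-37.3,-30.0,1.9],"twist":[0,0,68.6]},{"offset":[-37.3,-30.0,1.9],"twist":[0,0,68.6]},{"offset":[-37.3,-30.0,1.9],"twist":[0,0,68.6]}]' 1 40
python3 - <<'E'
from h import *
go([.4178,-.3151,.14],0)
E
```

```text
time: 2.2
tcp_pos: [0.4202, 0.05, 0.2202]
tool_rot: [-0.0, 0.707, 0.707, -0.0]
wrist_force: [-0.1, 0.0, -0.5]
width: 1.002
t 2.2 tcp [0.4202 0.05   0.2202] q [ 0.12  0.06 -0.26  1.25  0.    1.69] w 1.002 F [-0.1  0.  -0.5] OFFSET [-36.51  -0.2    8.02] TWIST [-0.  -0.  -0.1]
```

```bash
python3 -m creep '[{"offset":[-36.5,-0.2,8.0],"twist":[0,0,0]},{"offset":[-36.5,-0.2,8.0],"twist":[0,0,0]},{"offset":[-36.5,-0.2,8.0],"twist":[0,0,0]},{"offset":[-36.5,-0.2,8.0],"twist":[0,0,0]},{"offset":[-36.5,-0.2,8.0],"twist":[0,0,0]},{"offset":[-36.5,-0.2,8.0],"twist":[0,0,0]},{"offset":[-36.5,-0.2,8.0],"twist":[0,0,0]},{"offset":[-36.5,-0.2,8.0],"twist":[0,0,0]},{"offset":[-36.5,-0.2,8.0],"twist":[0,0,0]},{"offset":[-36.5,-0.2,8.0],"twist":[0,0,0]},{"offset":[-36.5,-0.2,8.0],"twist":[0,0,0]}]'
python3 - <<'E'
from h import *
go([.4178,-.3151,.022],0)
cv2.imwrite("pics/t1.png",cv2.resize(imaging.capture("top")[150:290,360:500,::-1],None,fx=4,fy=4))
cv2.imwrite("pics/s1.png",cv2.resize(imaging.capture("scene")[180:320,110:310,::-1],None,fx=4,fy=4))
E
```

```text
time: 3.3
tcp_pos: [0.4183, -0.3136, 0.1405]
tool_rot: [-0.0, 0.707, 0.707, 0.0]
wrist_force: [1.0, -0.0, 0.3]
width: 1.001
t 3.3 tcp [ 0.4183 -0.3136  0.1405] q [-0.64  0.3  -0.18  1.1   0.    0.93] w 1.001 F [ 1.  -0.   0.3] OFFSET [-0.16 -0.05 11.85] TWIST [-0. -0.  0.]
```

View pics/s1.png

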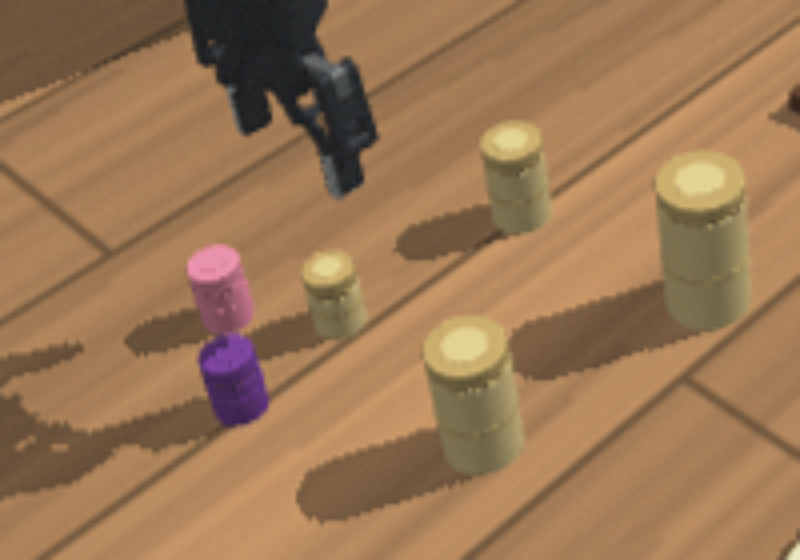

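The gripper hangs above canister1 (crop (335,290)), with the fingers in the x direction and clear of the pink and purple look-alikes. I'll descend.

```bash
python3 -m creep '[{"offset":[-0.2,0,4],"twist":[0,0,0]},{"offset":[-0.2,0,7],"twist":[0,0,0]},{"offset":[-0.2,0,9.5],"twist":[0,0,0]},{"offset":[-0.2,0,11],"twist":[0,0,0]},{"offset":[-0.2,0,11.8],"twist":[0,0,0]},{"offset":[-0.2,0,11.8],"twist":[0,0,0]},{"offset":[-0.2,0,11.8],"twist":[0,0,0]}]' && python3 -m creep '[{"offset":[0,0,0],"twist":[0,0,0]},{"offset":[0,0,0],"twist":[0,0,0]},{"offset":[0,0,0],"twist":[0,0,0]},{"offset":[0,0,0],"twist":[0,0,0]},{"offset":[0,0,0],"twist":[0,0,0]},{"offset":[0,0,0],"twist":[0,0,0]},{"offset":[0,0,0],"twist":[0,0,0]},{"offset":[0,0,0],"twist":[0,0,0]}]' 0 40
```

```text
time: 4.1
tcp_pos: [0.4188, -0.3158, 0.0235]
tool_rot: [0.001, 0.707, 0.708, 0.0]
wrist_force: [0.1, -0.5, 1.1]
width: 1.0
time: 4.9
tcp_pos: [0.419, -0.316, 0.024]
tool_rot: [0.001, 0.707, 0.708, 0.0]
wrist_force: [-1.8, 1.3, 6.9]
width: 0.385
```

```bash
python3 -m creep '[{"offset":[0,0,-1.5],"twist":[0,0,0]},{"offset":[0,0,-4],"twist":[0,0,0]},{"offset":[0,0,-7],"twist":[0,0,0]},{"offset":[0,0,-11],"twist":[0,0,0]},{"offset":[0,0,-13],"twist":[0,0,0]},{"offset":[0,0,-14],"twist":[0,0,0]},{"offset":[0,0,-14],"twist":[0,0,0]}]'
python3 - <<'E'
from h import *
go([.5359,.3617,.14],0)
cv2.imwrite("pics/s2.png",cv2.resize(imaging.capture("scene")[130:320,110:310,::-1],None,fx=3,fy=3))
cv2.imwrite("pics/t2.png",cv2.resize(imaging.capture("top")[150:290,360:500,::-1],None,fx=4,fy=4))
E
```

```text
time: 5.6
tcp_pos: [0.4192, -0.3162, 0.1646]
tool_rot: [0.002, 0.707, 0.708, 0.0]
wrist_force: [-0.4, 0.4, -1.3]
width: 0.387
t 5.6 tcp [ 0.4192 -0.3162  0.1646] q [-0.65  0.29 -0.13  1.15  0.    0.92] w 0.387 F [-0.4  0.4 -1.3] OFFSET [67.78 11.74  2.36] TWIST [0.2 0.1 0.1]
```

View pics/s2.png

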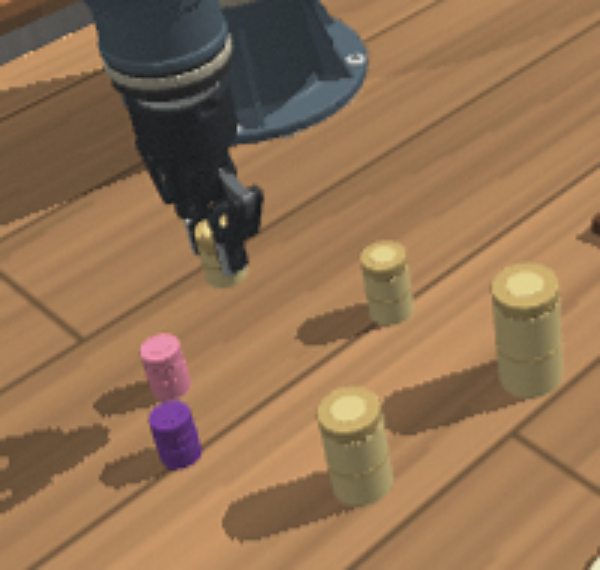

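Canister1 hangs upright between the fingers (crop (222,255)). I'll carry it to coaster4.

```bash
python3 -m creep '[{"offset":[2,0.3,0],"twist":[0,0,0]},{"offset":[5,0.9,0],"twist":[0,0,0]},{"offset":[9,1.6,0],"twist":[0,0,0]},{"offset":[13,2.3,0],"twist":[0,0,0]},{"offset":[17,3,0],"twist":[0,0,0]},{"offset":[21,3.7,0],"twist":[0,0,0]},{"offset":[25,4.4,0],"twist":[0,0,0]},{"offset":[29,5.1,0],"twist":[0,0,0]},{"offset":[33,5.8,0],"twist":[0,0,0]},{"offset":[37,6.5,0],"twist":[0,0,0]},{"offset":[40,7,0],"twist":[0,0,0]},{"offset":[42,7.3,0],"twist":[0,0,0]}]'
python3 - <<'E'
from h import *
go([.5359,.3607,.12],0)
E
```

```text
time: 6.9
tcp_pos: [0.4902, 0.1065, 0.161]
tool_rot: [-0.001, 0.706, 0.708, -0.001]
wrist_force: [0.5, -0.0, -1.2]
width: 0.385
t 6.9 tcp [0.4902 0.1065 0.161 ] q [ 0.21  0.25 -0.19  1.14 -0.    1.78] w 0.385 F [ 0.5 -0.  -1.2] OFFSET [25.41  4.65  4.08] TWIST [-0.1  0.   0.2]
```

```bash
python3 -m creep '[{"offset":[2,0.4,0],"twist":[0,0,0.2]},{"offset":[5,0.9,0.5],"twist":[0,0,0.2]},{"offset":[9,1.6,1],"twist":[0,0,0.2]},{"offset":[13,2.4,1.5],"twist":[0,0,0.2]},{"offset":[17,3.1,2],"twist":[0,0,0.2]},{"offset":[20.5,3.7,3],"twist":[0,0,0.2]},{"offset":[23,4.2,3.5],"twist":[0,0,0.2]},{"offset":[24.8,4.5,4],"twist":[0,0,0.2]},{"offset":[25.4,4.6,4],"twist":[0,0,0.2]},{"offset":[25.4,4.6,4],"twist":[0,0,0.2]},{"offset":[25.4,4.6,4],"twist":[0,0,0.2]}]'
python3 - <<'E'
from h import *
go([.5359,.3607,.047],0)
cv2.imwrite("pics/s3.png",cv2.resize(imaging.capture("scene")[80:240,280:460,::-1],None,fx=3,fy=3))
E
```

```text
time: 8.0
tcp_pos: [0.5353, 0.3597, 0.1204]
tool_rot: [-0.001, 0.707, 0.707, -0.001]
wrist_force: [-0.2, -1.3, -0.7]
width: 0.383
t 8.0 tcp [0.5353 0.3597 0.1204] q [0.59 0.56 0.17 1.18 0.   2.16] w 0.383 F [-0.2 -1.3 -0.7] OFFSET [0.1  0.08 7.34] TWIST [-0.2  0.1 -0.1]
```

View pics/s3.png

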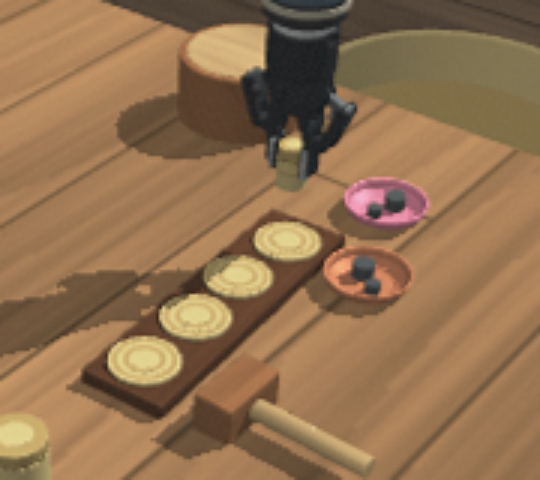

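```bash
python3 -m creep '[{"offset":[0.1,0.1,2],"twist":[0,0,0]},{"offset":[0.1,0.1,4.5],"twist":[0,0,0]},{"offset":[0.1,0.1,6],"twist":[0,0,0]},{"offset":[0.1,0.1,6.8],"twist":[0,0,0]},{"offset":[0.1,0.1,7.1],"twist":[0,0,0]},{"offset":[0.1,0.1,7.2],"twist":[0,0,0]},{"offset":[0.1,0.1,7.3],"twist":[0,0,0]},{"offset":[0.1,0.1,7.4],"twist":[0,0,0]},{"offset":[0.1,0.1,7.4],"twist":[0,0,0]}]'
```

```text
time: 8.95
tcp_pos: [0.5364, 0.3607, 0.0472]
tool_rot: [-0.0, 0.708, 0.707, -0.001]
wrist_force: [0.1, -0.0, -1.3]
width: 0.389
```

```bash
python3 -m creep '[{"offset":[0,0,0.1],"twist":[0,0,0]},{"offset":[0,0,0.2],"twist":[0,0,0]},{"offset":[0,0,0.2],"twist":[0,0,0]}]'
```

```text
time: 9.25
tcp_pos: [0.5366, 0.3609, 0.046]
tool_rot: [-0.0, 0.708, 0.707, -0.0]
wrist_force: [-2.3, -1.2, 9.2]
width: 0.38
```

Contact with the coaster (+9 N). I'll open the gripper and rise.

```bash
python3 -m creep '[{"offset":[0,0,0],"twist":[0,0,0]},{"offset":[0,0,0],"twist":[0,0,0]},{"offset":[0,0,0],"twist":[0,0,0]},{"offset":[0,0,0],"twist":[0,0,0]},{"offset":[0,0,-1],"twist":[0,0,0]},{"offset":[0,0,-4],"twist":[0,0,0]},{"offset":[0,0,-8],"twist":[0,0,0]},{"offset":[0,0,-11],"twist":[0,0,0]},{"offset":[-3,0,-12],"twist":[0,0,0]},{"offset":[-7,-2,-12],"twist":[0,0,0]},{"offset":[-11,-3,-12],"twist":[0,0,0]},{"offset":[-14,-3,-12],"twist":[0,0,0]}]' 0.75
python3 - <<'E'
from h import *
go([.4332,-.1661,.16],0)
cv2.imwrite("pics/s4.png",cv2.resize(imaging.capture("scene")[80:240,280:460,::-1],None,fx=3,fy=3))
E
```

```text
time: 10.45
tcp_pos: [0.5053, 0.2191, 0.1671]
tool_rot: [-0.0, 0.708, 0.707, -0.0]
wrist_force: [0.5, 0.7, 0.2]
width: 0.748
t 10.45 tcp [0.5053 0.2191 0.1671] q [ 0.41  0.34 -0.05  1.18  0.    1.98] w 0.748 F [0.5 0.7 0.2] OFFSET [-38.53  -7.16   0.71] TWIST [-0.  -0.  -0.1]
```

View pics/s4.png

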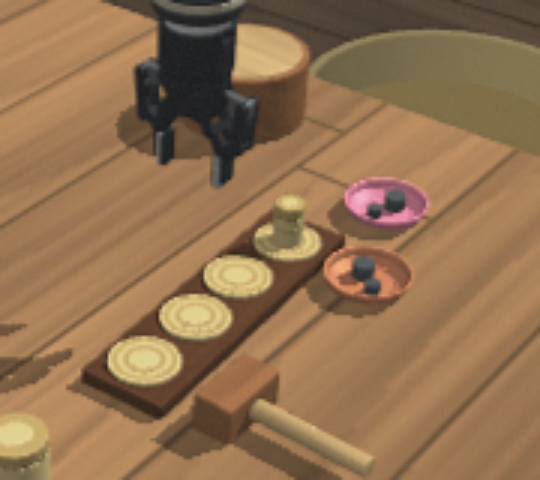

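Canister1 stands upright on coaster4 (crop (288,222)). Next is canister2.

```bash
python3 -m creep '[{"offset":[-4,-0.8,0],"twist":[0,0,0]},{"offset":[-9,-1.7,0],"twist":[0,0,0]},{"offset":[-14,-2.6,0],"twist":[0,0,0]},{"offset":[-19,-3.5,0],"twist":[0,0,0]},{"offset":[-24,-4.5,0],"twist":[0,0,0]},{"offset":[-29,-5.4,0.3],"twist":[0,0,0]},{"offset":[-33,-6.2,0.5],"twist":[0,0,0]},{"offset":[-36.5,-6.8,0.7],"twist":[0,0,0]},{"offset":[-38.5,-7.1,0.7],"twist":[0,0,0]},{"offset":[-38.5,-7.1,0.7],"twist":[0,0,0]},{"offset":[-38.5,-7.2,0.7],"twist":[0,0,0]}]' 1
python3 - <<'E'
from h import *
go([.4332,-.1661,.040],0)
E
```

```text
time: 11.6
tcp_pos: [0.4328, -0.169, 0.1612]
tool_rot: [0.0, 0.709, 0.706, -0.0]
wrist_force: [-0.7, 0.3, 0.1]
width: 0.998
t 11.6 tcp [ 0.4328 -0.169   0.1612] q [-0.37  0.17 -0.29  1.11 -0.    1.2 ] w 0.998 F [-0.7  0.3  0.1] OFFSET [ 0.31  0.04 12.12] TWIST [ 0.   0.1 -0.2]
```

```bash
python3 -m creep '[{"offset":[0.2,0,3],"twist":[0,0,0]},{"offset":[0.3,0,6],"twist":[0,0,0]},{"offset":[0.3,0,9],"twist":[0,0,0]},{"offset":[0.3,0,11],"twist":[0,0,0]},{"offset":[0.3,0,12],"twist":[0,0,0]},{"offset":[0.3,0,12.1],"twist":[0,0,0]},{"offset":[0.3,0,12.1],"twist":[0,0,0]}]' && python3 -m creep '[{"offset":[0,0,0],"twist":[0,0,0]},{"offset":[0,0,0],"twist":[0,0,0]},{"offset":[0,0,0],"twist":[0,0,0]},{"offset":[0,0,0],"twist":[0,0,0]},{"offset":[0,0,0],"twist":[0,0,0]},{"offset":[0,0,0],"twist":[0,0,0]},{"offset":[0,0,0],"twist":[0,0,0]},{"offset":[0,0,0],"twist":[0,0,0]}]' 0 40
```

```text
time: 12.3
tcp_pos: [0.4334, -0.1659, 0.041]
tool_rot: [0.001, 0.708, 0.706, -0.0]
wrist_force: [0.0, 0.4, -0.6]
width: 1.002
time: 13.1
tcp_pos: [0.4338, -0.1661, 0.0417]
tool_rot: [0.001, 0.708, 0.706, 0.0]
wrist_force: [-1.6, 1.4, 9.6]
width: 0.479
```

```bash
python3 -m creep '[{"offset":[0,0,-1.5],"twist":[0,0,0]},{"offset":[0,0,-4],"twist":[0,0,0]},{"offset":[0,0,-7],"twist":[0,0,0]},{"offset":[0,0,-11],"twist":[0,0,0]},{"offset":[0,0,-13],"twist":[0,0,0]},{"offset":[0,0,-14],"twist":[0,0,0]},{"offset":[0,0,-14],"twist":[0,0,0]}]'
python3 - <<'E'
from h import *
go([.5335,.2704,.14],0)
cv2.imwrite("pics/s5.png",cv2.resize(imaging.capture("scene")[130:320,110:310,::-1],None,fx=3,fy=3))
E
```

```text
time: 13.8
tcp_pos: [0.434, -0.1661, 0.1823]
tool_rot: [0.002, 0.708, 0.706, 0.0]
wrist_force: [-1.1, 0.1, -2.3]
width: 0.479
t 13.8 tcp [ 0.434  -0.1661  0.1823] q [-0.36  0.16 -0.25  1.16 -0.    1.21] w 0.479 F [-1.1  0.1 -2.3] OFFSET [43.69  9.77  4.17] TWIST [ 0.2  0.1 -0.2]
```

View pics/s5.png

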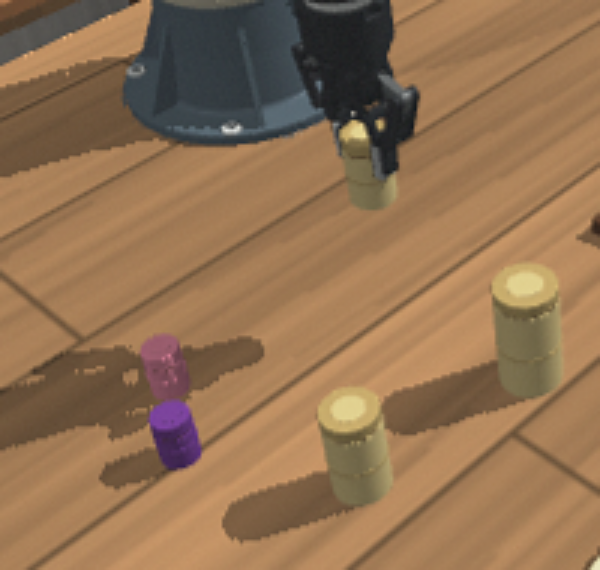

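Canister2 is held upright (crop (370,165)). I'll carry it to coaster3.

```bash
python3 -m creep '[{"offset":[2,0.5,0],"twist":[0,0,-0.2]},{"offset":[5.5,1.2,0],"twist":[0,0,-0.2]},{"offset":[10,2.2,0],"twist":[0,0,-0.2]},{"offset":[14.5,3.2,0],"twist":[0,0,-0.2]},{"offset":[19,4.2,0],"twist":[0,0,-0.2]},{"offset":[23.5,5.2,0.5],"twist":[0,0,-0.2]},{"offset":[28,6.2,1],"twist":[0,0,-0.2]},{"offset":[32.5,7.2,1.8],"twist":[0,0,-0.2]},{"offset":[37,8.2,2.6],"twist":[0,0,-0.2]},{"offset":[40.5,9,3.4],"twist":[0,0,-0.2]},{"offset":[42.7,9.5,4],"twist":[0,0,-0.2]},{"offset":[43.7,9.8,4.2],"twist":[0,0,-0.2]}]'; python3 -m creep '[{"offset":[0,0,0],"twist":[0,0,0]},{"offset":[0,0,0],"twist":[0,0,0]}]';  python3 - <<'E'
from h import *
go([.5335,.2704,.064],0)
E
```

```text
time: 15.05
tcp_pos: [0.5321, 0.2721, 0.1358]
tool_rot: [0.001, 0.707, 0.708, -0.002]
wrist_force: [-0.1, -0.9, -0.4]
width: 0.481
time: 15.25
tcp_pos: [0.5316, 0.2711, 0.1349]
tool_rot: [0.0, 0.707, 0.708, -0.003]
wrist_force: [0.2, -0.7, -0.5]
width: 0.479
t 15.25 tcp [0.5316 0.2711 0.1349] q [ 0.47  0.45  0.04  1.16 -0.    2.04] w 0.479 F [ 0.2 -0.7 -0.5] OFFSET [-0.04  0.21  7.09] TWIST [-0.2  0.2  0.1]
```

```bash
python3 -m creep '[{"offset":[0,0.2,2],"twist":[0,0,0]},{"offset":[0,0.2,4.5],"twist":[0,0,0]},{"offset":[0,0.2,6],"twist":[0,0,0]},{"offset":[0,0.2,6.6],"twist":[0,0,0]},{"offset":[0,0.2,6.8],"twist":[0,0,0]},{"offset":[0,0.2,6.9],"twist":[0,0,0]},{"offset":[0,0.2,7],"twist":[0,0,0]},{"offset":[0,0.2,7.1],"twist":[0,0,0]},{"offset":[0,0.2,7.1],"twist":[0,0,0]}]'
```

```text
time: 16.15
tcp_pos: [0.5335, 0.2709, 0.0641]
tool_rot: [0.0, 0.707, 0.708, -0.002]
wrist_force: [0.3, -1.1, -1.1]
width: 0.482
```

```bash
python3 -m creep '[{"offset":[0,0,0.1],"twist":[0,0,0]},{"offset":[0,0,0.1],"twist":[0,0,0]},{"offset":[0,0,0.1],"twist":[0,0,0]}]'
```

```text
time: 16.45
tcp_pos: [0.5336, 0.271, 0.0637]
tool_rot: [0.001, 0.707, 0.708, -0.002]
wrist_force: [-2.8, -0.9, 6.8]
width: 0.479
```

```bash
python3 -m creep '[{"offset":[0,0,0],"twist":[0,0,0]},{"offset":[0,0,0],"twist":[0,0,0]},{"offset":[0,0,0],"twist":[0,0,0]},{"offset":[0,0,0],"twist":[0,0,0]},{"offset":[0,0,-1],"twist":[0,0,0]},{"offset":[0,0,-4],"twist":[0,0,0]},{"offset":[0,0,-8],"twist":[0,0,0]},{"offset":[0,0,-11],"twist":[0,0,0]},{"offset":[-3,0,-12],"twist":[0,0,0]},{"offset":[-7,0,-12],"twist":[0,0,0]},{"offset":[-12,0,-12],"twist":[0,0,0]},{"offset":[-16,0,-12],"twist":[0,0,0]}]' 0.8
python3 - <<'E'
from h import *
go([.5715,-.323,.2],0)
cv2.imwrite("pics/s6.png",cv2.resize(imaging.capture("scene")[80:240,280:460,::-1],None,fx=3,fy=3))
E
```

```text
time: 17.65
tcp_pos: [0.5339, 0.1095, 0.1853]
tool_rot: [0.001, 0.707, 0.708, -0.002]
wrist_force: [2.1, -0.3, -0.3]
width: 0.797
t 17.65 tcp [0.5339 0.1095 0.1853] q [ 0.2   0.32 -0.03  1.22 -0.    1.77] w 0.797 F [ 2.1 -0.3 -0.3] OFFSET [-43.26   3.69  -1.31] TWIST [-0.1  0.2  0.1]
```

View pics/s6.png

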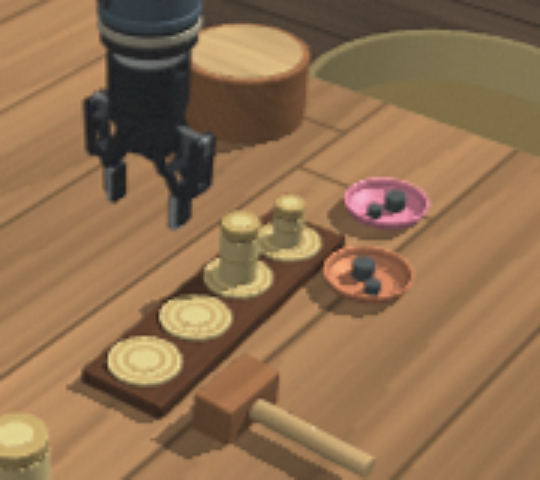

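Canister2 stands on coaster3 (crop (238,255)). Next is canister3; the path over canister4 stays at about z 0.2.

```bash
python3 -m creep '[{"offset":[-4,0.3,-0.5],"twist":[0,0,0]},{"offset":[-9,0.7,-1.3],"twist":[0,0,0]},{"offset":[-14,1.2,-1.3],"twist":[0,0,0]},{"offset":[-19,1.6,-1.3],"twist":[0,0,0]},{"offset":[-24,2,-1.3],"twist":[0,0,0]},{"offset":[-29,2.4,-1.3],"twist":[0,0,0]},{"offset":[-34,2.9,-1.3],"twist":[0,0,0]},{"offset":[-38.5,3.3,-1.3],"twist":[0,0,0]},{"offset":[-42,3.6,-1.3],"twist":[0,0,0]},{"offset":[-43.2,3.7,-1.3],"twist":[0,0,0]},{"offset":[-43.2,3.7,-1.3],"twist":[0,0,0]},{"offset":[-43.2,3.7,-1.3],"twist":[0,0,0]}]' 1
python3 - <<'E'
from h import *
go([.5715,-.323,.057],0)
cv2.imwrite("pics/s7.png",cv2.resize(imaging.capture("scene")[130:320,110:310,::-1],None,fx=3,fy=3))
E
```

```text
time: 18.9
tcp_pos: [0.5704, -0.3262, 0.2011]
tool_rot: [0.001, 0.707, 0.707, -0.002]
wrist_force: [-0.3, -0.4, -0.3]
width: 0.999
t 18.9 tcp [ 0.5704 -0.3262  0.2011] q [-0.52  0.56  0.37  1.38 -0.01  1.05] w 0.999 F [-0.3 -0.4 -0.3] OFFSET [ 0.4   0.13 14.41] TWIST [-0.1  0.3 -0.1]
```

View pics/s7.png

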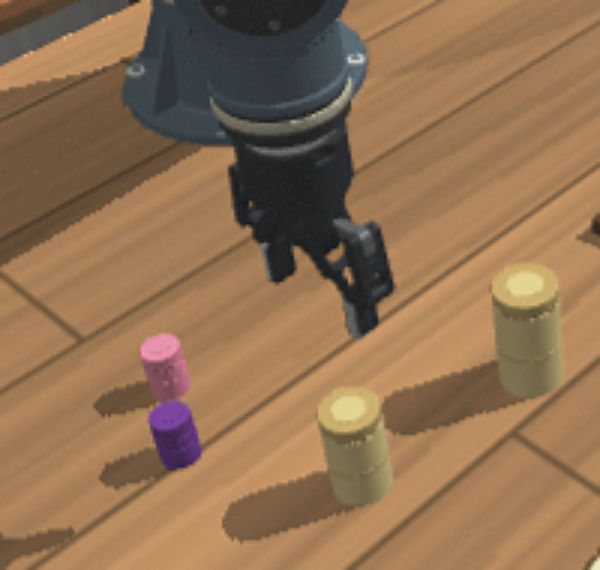

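```bash
python3 -m creep '[{"offset":[0.3,0.1,3],"twist":[0,0.3,0]},{"offset":[0.4,0.1,6],"twist":[0,0.3,0]},{"offset":[0.4,0.1,9],"twist":[0,0.3,0]},{"offset":[0.4,0.1,12],"twist":[0,0.3,0]},{"offset":[0.4,0.1,13.8],"twist":[0,0.3,0]},{"offset":[0.4,0.1,14.4],"twist":[0,0.3,0]},{"offset":[0.4,0.1,14.4],"twist":[0,0.3,0]},{"offset":[0.4,0.1,14.4],"twist":[0,0.3,0]}]' && python3 -m creep '[{"offset":[0,0,0],"twist":[0,0,0]},{"offset":[0,0,0],"twist":[0,0,0]},{"offset":[0,0,0],"twist":[0,0,0]},{"offset":[0,0,0],"twist":[0,0,0]},{"offset":[0,0,0],"twist":[0,0,0]},{"offset":[0,0,0],"twist":[0,0,0]},{"offset":[0,0,0],"twist":[0,0,0]},{"offset":[0,0,0],"twist":[0,0,0]}]' 0 45
```

```text
time: 19.75
tcp_pos: [0.5721, -0.3223, 0.0586]
tool_rot: [0.0, 0.707, 0.707, -0.0]
wrist_force: [0.5, -0.5, -0.3]
width: 0.999
time: 20.55
tcp_pos: [0.5724, -0.3227, 0.0596]
tool_rot: [0.001, 0.707, 0.707, -0.0]
wrist_force: [-2.3, 1.8, 7.0]
width: 0.575
```

```bash
python3 -m creep '[{"offset":[0,0,-1.5],"twist":[0,0,0]},{"offset":[0,0,-4],"twist":[0,0,0]},{"offset":[0,0,-7],"twist":[0,0,0]},{"offset":[0,0,-11],"twist":[0,0,0]},{"offset":[0,0,-14],"twist":[0,0,0]},{"offset":[0,0,-15],"twist":[0,0,0]},{"offset":[0,0,-15],"twist":[0,0,0]}]'
python3 - <<'E'
from h import *
go([.5423,.1831,.17],0)
cv2.imwrite("pics/s8.png",cv2.resize(imaging.capture("scene")[130:320,110:310,::-1],None,fx=3,fy=3))
E
```

```text
time: 21.25
tcp_pos: [0.5728, -0.3228, 0.2106]
tool_rot: [0.002, 0.707, 0.707, 0.0]
wrist_force: [-0.2, -0.3, -2.1]
width: 0.573
t 21.25 tcp [ 0.5728 -0.3228  0.2106] q [-0.51  0.56  0.39  1.4  -0.    1.06] w 0.573 F [-0.2 -0.3 -2.1] OFFSET [50.6  -3.05  3.91] TWIST [0.2 0.2 0. ]
```

View pics/s8.png

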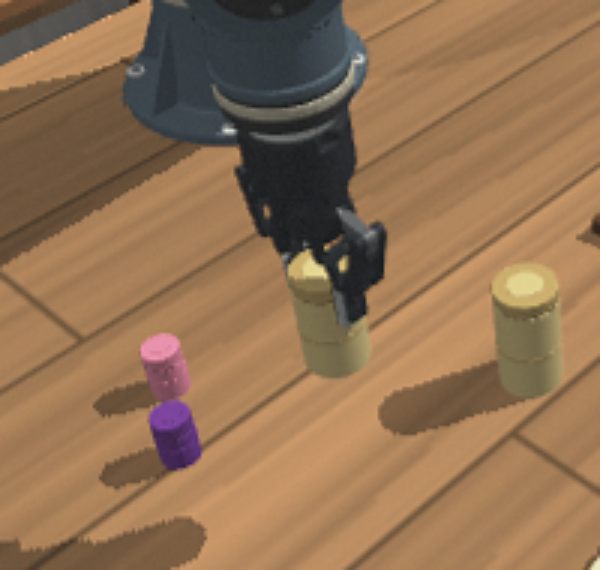

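Canister3 is held upright (crop (330,315)), its underside at about z 0.15, so it clears canister4 (0.11).

```bash
python3 -m creep '[{"offset":[2,-0.1,0],"twist":[0,0,0]},{"offset":[5.5,-0.3,0],"twist":[0,0,0]},{"offset":[10,-0.6,0],"twist":[0,0,0]},{"offset":[14.5,-0.9,0],"twist":[0,0,0]},{"offset":[19,-1.1,0],"twist":[0,0,0]},{"offset":[23.5,-1.4,0],"twist":[0,0,0]},{"offset":[28,-1.7,0],"twist":[0,0,0]},{"offset":[32.5,-2,0.5],"twist":[0,0,0]},{"offset":[37,-2.2,1],"twist":[0,0,0]},{"offset":[41.5,-2.5,2],"twist":[0,0,0]},{"offset":[44.5,-2.7,3],"twist":[0,0,0]},{"offset":[47,-2.8,3.5],"twist":[0,0,0]}]'
python3 - <<'E'
from h import *
go([.5423,.1831,.17],0)
E
```

```text
time: 22.5
tcp_pos: [0.5423, 0.1491, 0.1702]
tool_rot: [-0.0, 0.707, 0.708, -0.002]
wrist_force: [1.3, -0.7, -2.7]
width: 0.575
t 22.5 tcp [0.5423 0.1491 0.1702] q [ 0.27  0.36 -0.    1.2  -0.    1.84] w 0.575 F [ 1.3 -0.7 -2.7] OFFSET [3.4  0.   0.01] TWIST [-0.1  0.1  0.1]
```

```bash
python3 -m creep '[{"offset":[2,0,0],"twist":[0,0,0.1]},{"offset":[3,0,1],"twist":[0,0,0.1]},{"offset":[3.4,0,2.5],"twist":[0,0,0.1]},{"offset":[3.4,0,4.5],"twist":[0,0,0.1]},{"offset":[3.4,0,6],"twist":[0,0,0.1]},{"offset":[3.4,0,7],"twist":[0,0,0.1]},{"offset":[3.4,0,7.7],"twist":[0,0,0.1]},{"offset":[3.4,0,8.2],"twist":[0,0,0.1]},{"offset":[3.4,0,8.4],"twist":[0,0,0.1]},{"offset":[3.4,0,8.5],"twist":[0,0,0.1]},{"offset":[3.4,0,8.5],"twist":[0,0,0.1]}]'
python3 - <<'E'
from h import *
go([.5423,.1831,.0816],0)
E
```

```text
time: 23.6
tcp_pos: [0.5423, 0.183, 0.0854]
tool_rot: [0.0, 0.707, 0.707, -0.002]
wrist_force: [-0.0, 0.1, -3.0]
width: 0.575
t 23.6 tcp [0.5423 0.183  0.0854] q [ 0.33  0.44 -0.12  1.02 -0.    1.9 ] w 0.575 F [-0.   0.1 -3. ] OFFSET [0.01 0.   0.38] TWIST [-0.1  0.1 -0. ]
```

```bash
python3 -m creep '[{"offset":[0,0,0.1],"twist":[0,0,0]},{"offset":[0,0,0.2],"twist":[0,0,0]},{"offset":[0,0,0.3],"twist":[0,0,0]},{"offset":[0,0,0.4],"twist":[0,0,0]},{"offset":[0,0,0.4],"twist":[0,0,0]}]'
```

```text
time: 24.1
tcp_pos: [0.5423, 0.183, 0.0817]
tool_rot: [0.0, 0.707, 0.707, -0.001]
wrist_force: [-2.3, -0.9, 3.2]
width: 0.574
```

```bash
python3 -m creep '[{"offset":[0,0,0],"twist":[0,0,0]},{"offset":[0,0,0],"twist":[0,0,0]},{"offset":[0,0,0],"twist":[0,0,0]},{"offset":[0,0,0],"twist":[0,0,0]},{"offset":[0,0,-1],"twist":[0,0,0]},{"offset":[0,0,-4],"twist":[0,0,0]},{"offset":[0,0,-8],"twist":[0,0,0]},{"offset":[0,0,-11],"twist":[0,0,0]},{"offset":[-3,0,-12],"twist":[0,0,0]},{"offset":[-7,0.5,-12],"twist":[0,0,0]},{"offset":[-12,1.5,-12],"twist":[0,0,0]},{"offset":[-16,2,-12],"twist":[0,0,0]}]' 0.85
python3 - <<'E'
from h import *
go([.5943,-.142,.21],0)
cv2.imwrite("pics/s9.png",cv2.resize(imaging.capture("scene")[80:240,280:460,::-1],None,fx=3,fy=3))
E
```

```text
time: 25.3
tcp_pos: [0.5628, 0.0213, 0.203]
tool_rot: [0.001, 0.707, 0.707, -0.001]
wrist_force: [0.2, 0.4, -0.3]
width: 0.848
t 25.3 tcp [0.5628 0.0213 0.203 ] q [ 0.04  0.35  0.06  1.28 -0.    1.61] w 0.848 F [ 0.2  0.4 -0.3] OFFSET [-16.33   3.15  -0.66] TWIST [-0.   0.1 -0. ]
```

View pics/s9.png

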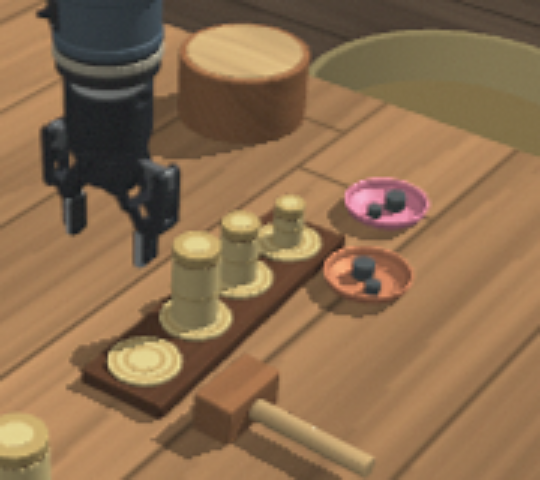

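Canister3 stands on coaster2 (crop (196,285)). The last one is canister4.

```bash
python3 -m creep '[{"offset":[-3,0.6,-0.3],"twist":[0,0,0]},{"offset":[-7,1.4,-0.6],"twist":[0,0,0]},{"offset":[-11,2.2,-0.7],"twist":[0,0,0]},{"offset":[-14.5,2.8,-0.7],"twist":[0,0,0]},{"offset":[-16.3,3.1,-0.7],"twist":[0,0,0]},{"offset":[-16.3,3.1,-0.7],"twist":[0,0,0]},{"offset":[-16.3,3.1,-0.7],"twist":[0,0,0]},{"offset":[-16.3,3.1,-0.7],"twist":[0,0,0]}]' 1
python3 - <<'E'
from h import *
go([.5943,-.142,.075],0)
E
```

```text
time: 26.15
tcp_pos: [0.5936, -0.1455, 0.2109]
tool_rot: [0.001, 0.708, 0.706, -0.002]
wrist_force: [0.1, -0.1, -0.3]
width: 0.998
t 26.15 tcp [ 0.5936 -0.1455  0.2109] q [-0.24  0.45  0.23  1.35 -0.    1.33] w 0.998 F [ 0.1 -0.1 -0.3] OFFSET [ 0.41  0.08 13.58] TWIST [-0.   0.2 -0.1]
```

```bash
python3 -m creep '[{"offset":[0.4,0.1,3],"twist":[0,0.2,0]},{"offset":[0.4,0.1,6],"twist":[0,0.2,0]},{"offset":[0.4,0.1,9],"twist":[0,0.2,0]},{"offset":[0.4,0.1,11.5],"twist":[0,0.2,0]},{"offset":[0.4,0.1,13],"twist":[0,0.2,0]},{"offset":[0.4,0.1,13.6],"twist":[0,0.2,0]},{"offset":[0.4,0.1,13.6],"twist":[0,0.2,0]},{"offset":[0.4,0.1,13.6],"twist":[0,0.2,0]}]' && python3 -m creep '[{"offset":[0,0,0],"twist":[0,0,0]},{"offset":[0,0,0],"twist":[0,0,0]},{"offset":[0,0,0],"twist":[0,0,0]},{"offset":[0,0,0],"twist":[0,0,0]},{"offset":[0,0,0],"twist":[0,0,0]},{"offset":[0,0,0],"twist":[0,0,0]},{"offset":[0,0,0],"twist":[0,0,0]},{"offset":[0,0,0],"twist":[0,0,0]}]' 0 50
```

```text
time: 26.95
tcp_pos: [0.595, -0.1417, 0.0759]
tool_rot: [0.001, 0.708, 0.707, -0.0]
wrist_force: [0.2, 1.3, 0.7]
width: 0.998
time: 27.75
tcp_pos: [0.5954, -0.1418, 0.077]
tool_rot: [0.001, 0.708, 0.707, 0.0]
wrist_force: [-3.3, 0.8, 10.2]
width: 0.666
```

```bash
python3 -m creep '[{"offset":[0,0,-1.5],"twist":[0,0,0]},{"offset":[0,0,-4],"twist":[0,0,0]},{"offset":[0,0,-7],"twist":[0,0,0]},{"offset":[0,0,-9],"twist":[0,0,0]},{"offset":[0,0,-10],"twist":[0,0,0]},{"offset":[0,0,-10],"twist":[0,0,0]}]'
python3 - <<'E'
from h import *
go([.5472,.0916,.15],0)
cv2.imwrite("pics/s10.png",cv2.resize(imaging.capture("scene")[130:320,160:360,::-1],None,fx=3,fy=3))
E
```

```text
time: 28.35
tcp_pos: [0.5959, -0.1419, 0.1781]
tool_rot: [0.002, 0.708, 0.706, 0.001]
wrist_force: [-0.2, -0.0, -3.0]
width: 0.665
t 28.35 tcp [ 0.5959 -0.1419  0.1781] q [-0.23  0.46  0.16  1.26 -0.    1.34] w 0.665 F [-0.2 -0.  -3. ] OFFSET [23.35 -4.92  2.75] TWIST [ 0.2  0.1 -0.1]
```

View pics/s10.png

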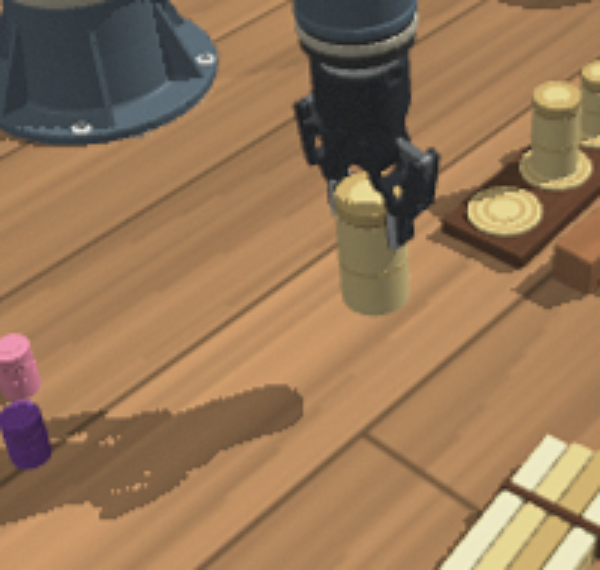

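Canister4 is held upright (crop (372,245)). I'll carry it to coaster1.

```bash
python3 -m creep '[{"offset":[2,-0.5,0],"twist":[0,0,0]},{"offset":[5,-1.1,0],"twist":[0,0,0]},{"offset":[9,-2,0],"twist":[0,0,0]},{"offset":[13,-2.8,0],"twist":[0,0,0]},{"offset":[17,-3.6,0],"twist":[0,0,0]},{"offset":[20,-4.2,0],"twist":[0,0,0]},{"offset":[22,-4.7,0],"twist":[0,0,0]},{"offset":[23,-4.9,1],"twist":[0,0,0]},{"offset":[23.3,-4.9,2],"twist":[0,0,0]},{"offset":[23.3,-4.9,2.7],"twist":[0,0,0]},{"offset":[23.3,-4.9,2.7],"twist":[0,0,0]}]'
python3 - <<'E'
from h import *
go([.5472,.0916,.099],0)
E
```

```text
time: 29.5
tcp_pos: [0.5462, 0.0902, 0.1475]
tool_rot: [0.0, 0.708, 0.706, -0.001]
wrist_force: [0.1, 0.5, -2.6]
width: 0.667
t 29.5 tcp [0.5462 0.0902 0.1475] q [ 0.16  0.36 -0.08  1.14 -0.    1.74] w 0.667 F [ 0.1  0.5 -2.6] OFFSET [0.15 0.11 4.85] TWIST [-0.   0.1 -0.2]
```

```bash
python3 -m creep '[{"offset":[0.1,0.1,1],"twist":[0,0,0]},{"offset":[0.1,0.1,2.2],"twist":[0,0,0]},{"offset":[0.1,0.1,3.2],"twist":[0,0,0]},{"offset":[0.1,0.1,4],"twist":[0,0,0]},{"offset":[0.1,0.1,4.4],"twist":[0,0,0]},{"offset":[0.1,0.1,4.6],"twist":[0,0,0]},{"offset":[0.1,0.1,4.7],"twist":[0,0,0]},{"offset":[0.1,0.1,4.8],"twist":[0,0,0]},{"offset":[0.1,0.1,4.8],"twist":[0,0,0]}]'
```

```text
time: 30.4
tcp_pos: [0.5473, 0.0912, 0.0997]
tool_rot: [0.001, 0.708, 0.706, -0.001]
wrist_force: [-0.9, 0.3, -2.0]
width: 0.667
```

```bash
python3 -m creep '[{"offset":[0,0,0.1],"twist":[0,0,0]},{"offset":[0,0,0.1],"twist":[0,0,0]},{"offset":[0,0,0.1],"twist":[0,0,0]}]'
```

```text
time: 30.7
tcp_pos: [0.5475, 0.0912, 0.0991]
tool_rot: [0.001, 0.708, 0.706, -0.0]
wrist_force: [-0.8, 0.6, 3.7]
width: 0.669
```

```bash
python3 -m creep '[{"offset":[0,0,0],"twist":[0,0,0]},{"offset":[0,0,0],"twist":[0,0,0]},{"offset":[0,0,0],"twist":[0,0,0]},{"offset":[0,0,0],"twist":[0,0,0]},{"offset":[0,0,-1],"twist":[0,0,0]},{"offset":[0,0,-4],"twist":[0,0,0]},{"offset":[0,0,-8],"twist":[0,0,0]},{"offset":[0,0,-11],"twist":[0,0,0]},{"offset":[-3,0,-12],"twist":[0,0,0]},{"offset":[-8,0,-12],"twist":[0,0,0]},{"offset":[-13,0,-12],"twist":[0,0,0]},{"offset":[-18,0,-12],"twist":[0,0,0]}]' 0.95; python3 -m creep '[{"offset":[-4,-2,0],"twist":[0,0,0]},{"offset":[-9,-5,0],"twist":[0,0,0]},{"offset":[-14,-8,0],"twist":[0,0,0]},{"offset":[-18,-10,0],"twist":[0,0,0]},{"offset":[-18,-10,0],"twist":[0,0,0]}]'
python3 - <<'E'
from loc import *
top=imaging.capture("top");sc=imaging.capture("scene")
cv2.imwrite("pics/s11.png",cv2.resize(sc[80:240,270:450,::-1],None,fx=3,fy=3))
A=cv2.resize(top[130:240,150:350,::-1],None,fx=4,fy=4,interpolation=cv2.INTER_CUBIC)
K={4:(.5359,.3617,1),3:(.5335,.2704,2),2:(.5423,.1831,3),1:(.5472,.0916,4)}
for k,(x,y,c) in K.items():
    r,h=S[c]
    for dx,dy,col in((0,0,(0,0,255)),):
        p=proj("top",cyl(x,y,.022,r,h))[48:]
        cv2.polylines(A,[np.round((p-[150,130]+.5)*4).astype(np.int32)],True,col,1)
cv2.imwrite("pics/t11.png",A)
B=cv2.resize(sc[80:240,270:450,::-1],None,fx=4,fy=4,interpolation=cv2.INTER_CUBIC)[:600]
for k,(x,y,c) in K.items():
    r,h=S[c]; p=cv2.convexHull(proj("scene",cyl(x,y,.022,r,h)).astype(np.float32)).reshape(-1,2)
    cv2.polylines(B,[np.round((p-[270,80]+.5)*4).astype(np.int32)],True,(0,0,255),1)
cv2.imwrite("pics/s12.png",B)
for n in("dish","mallet"):
    print(n,[(round(d["score"],2),d["extent"]) for d in models.regions_of("top",n)])
E
```

```text
time: 31.9
tcp_pos: [0.5467, -0.0903, 0.2204]
tool_rot: [0.001, 0.708, 0.706, -0.0]
wrist_force: [1.1, 0.3, 0.3]
width: 0.948
time: 32.4
tcp_pos: [0.4441, -0.2736, 0.2215]
tool_rot: [0.002, 0.709, 0.705, -0.0]
wrist_force: [0.5, 1.2, -1.2]
width: 0.95
dish [(0.74, [200.4, 148.9, 32.2, 33.1]), (0.74, [157.1, 168.7, 28.0, 31.0])]
mallet [(0.85, [283.6, 112.2, 30.8, 53.2]), (0.17, [292.2, 178.5, 21.0, 23.3])]
```

View pics/t11.png

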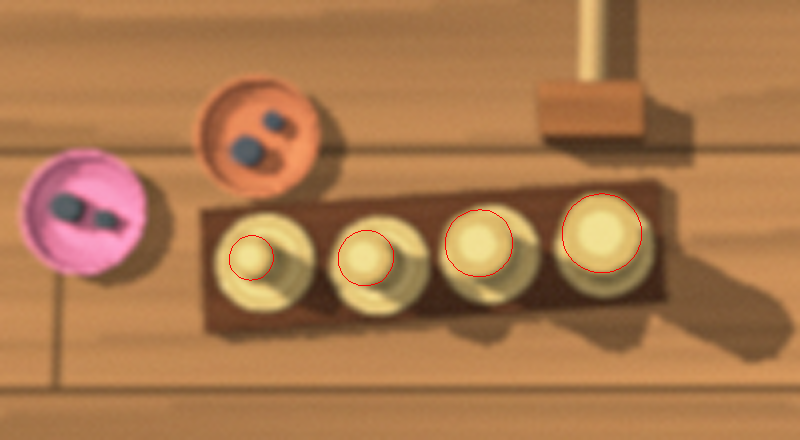

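View pics/s12.png

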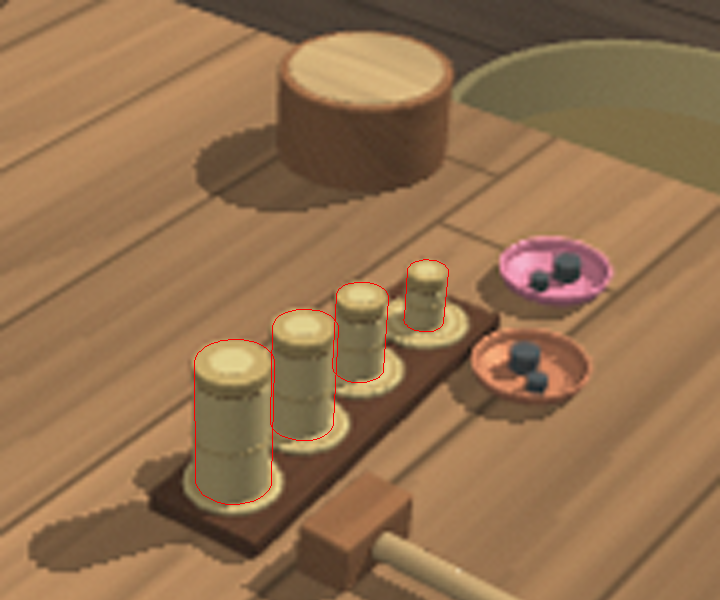

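The red outlines of the ideal placements fit all four canisters to within about a pixel (about 3 mm) in both views. The dish (214,164) and the mallet (298,155) have not moved, and the gripper is clear and free. I'll hand the job in.

```bash
python3 -m creep '[{"offset":[0,0,0],"twist":[0,0,0]},{"offset":[0,0,0],"twist":[0,0,0]}]'; python3 -c "
from rig import arm
print(arm.sign_off())"
```

```text
time: 32.8
tcp_pos: [0.4474, -0.2686, 0.2211]
tool_rot: [0.001, 0.707, 0.707, 0.0]
wrist_force: [0.3, 0.0, 0.8]
width: 0.95
the job is handed in; nothing more can be done
None
```

The four canisters are set out on the board, and I handed the job in at about 33 s of the 104 s allowed. The copper dish stands at the coaster4 end, so canister1 is on coaster4, canister2 on coaster3, canister3 on coaster2 and canister4 on coaster1. Each was lowered until it touched its coaster, then released.

In the last check, outlines of the ideal placements matched all four canisters to about a pixel (about 3 mm) in both cameras. All stood upright, the dish and mallet were still in place to within a few pixels, and the gripper was clear. No check failed or disagreed, apart from a low-score false mallet detection (0.17) on canister4, which I ignored. The hand-in gave no verdict.

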